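Shut the mini centrifuge and start the spin

TASK

The tubes are loaded: flip the open lid of the mini centrifuge over and push it down, without slamming it, until it snaps shut and stays down by itself, then press the round start key on its front panel fully in and let it go. Do it all by pushing: do not press the square key, do not lift, tip or shove the centrifuge out of its place, and leave everything else on the bench where it stands.

Things in the scene. Friction and masses are not known exactly. Their poses are not given: they have to be found in the camera images.
- centrifuge: White mini centrifuge, loose on rubber feet, about 1 kg. Origin on the bench under the housing; x points from the front panel to the rear hinge, z up. In this frame (mm): housing x -105 to 95, y -75 to 75; round bowl, 70 radius about x 10, top at z 88; front panel x -105 to -65, z 60 to 70, sloping down to the front; hinge axis parallel to y at x 85, z 90.
- lid (a joint): Angle of the clear lid, rad: about 0 shut and latched (rests within 0.01), 1.57 straight up, stop at 1.9 leaning back. Friction holds it open at 1.3 to 1.8. If let go below that unlatched, a weak spring (about 1.5 N at the front edge) lifts it to about 1.3. At 0.08 it meets the latch; 6 to 12 N down on its front half drives it in, and it snaps past 0.01.
- lid_hinge (a point): Middle of the hinge axis; axes are the lid's own, parallel to the centrifuge's when shut, +z the lid's outside. In this frame (mm) the lid lies along -x: clear dome of 65 radius about x -75, rim at z 0, flat top of 45 radius at z 26 (x -120 to -30), and at the front edge a grey lip 36 wide, x -132 to -154, z 1 to 7.
- lid_top (a point): Middle of the outside of the dome's flat top (lid frame x -75, z 26 mm); same axes as lid_hinge.
- lid_lip (a point): Middle of the upper (outer) face of the grey lip at the lid's front edge (lid frame x -143, z 7 mm); same axes as lid_hinge.
- release_bar (a point): Centre of the outer face of the latch release, a grey bar 34 x 12 mm on the front face below the panel (centrifuge x -113, y 0, z 50 mm). Pushed in 5 mm or more it lets the lid spring open: leave it alone.
- start_key (a joint): Travel of the start key, m: 0 out, 0.0035 fully in; springs back. Needs about 1.2 N to begin and 4 N at the bottom.
- start_key_top (a point): Centre of the top of the start key: a round grey key 22 mm across, standing 6 mm proud on the front panel on the centrifuge's -y side (x -84, y -42 mm, z about 71 mm). z axis: out of the panel, which leans 0.2 rad forward.
- pulse_key (a joint): Travel of the square key on the +y side of the panel, m: 0 out, 0.0035 in. Not to be pressed.
- pulse_key_top (a point): Centre of the top of the square grey key, 12 mm wide, 6 mm proud, on the panel's +y side (x -84, y 42 mm).
- bottle: Bystander: amber bottle with white cap, 58 mm across, 125 mm high, standing on the centrifuge's +y side; origin under its centre.
- vial_a: Bystander: small clear vial 25 mm across, 78 mm high, standing on the centrifuge's -y side; origin under its centre.
- vial_b: Bystander: a second such vial on the same side; origin under its centre.
- tip_box: Bystander: shut pipette tip box 80 x 120 x 72 mm; origin under its centre.
- beaker: Bystander: glass beaker 70 mm across, 85 mm high; origin under its centre.
- marker: Bystander: marker pen 131 mm long, 17 mm thick, lying in front of the centrifuge; origin under its middle, x along it.

How it is judged:
By the outcome, as a careful person would: the job done as asked, in the order asked, and still so for the second after the job is handed in, with the robot touching nothing.
It also fails if it takes over 42 s, if anything falls off the work surface, if the arm or the gripper's body presses on something with over 40 N, if the wrist force passes 120 N, or if a joint passes its speed limit or range.

ROBOT

A 6-joint arm with a two-finger parallel gripper is mounted at the origin on the work surface. World frame = base frame: x ahead of the robot, y to its left, z up, the work surface at z = 0. Lengths are in m, angles in degrees, forces in N, time in s.
With the tool pointing down it reaches from about 0.275 to 0.75 m from the base axis. Payload 10.2 kg.
Tool frame: the origin (TCP) lies at the very end of the fingers, on their centre line; the grasp point (between the pads) lies 19 mm behind it; z points along the fingers, y is the direction in which the jaws open and shut (so a half turn about z gives the same grasp; the last joint's range is limited). The gripper opens to 85 mm and grips with 20 to 120 N. Pads are 22 mm wide; open, the fingers measure 114 mm over their backs; the gripper's body (76 mm by 85 mm) begins 54 mm behind the grasp point. The pads swing forward as they close: fully open they stand 13 mm farther back than shut.
Start: joints at [58.132, 17.928, 85.812, -0, 76.261, -12.8], TCP at [0.172, 0.496, 0.231] pointing down, gripper open.
Joint ranges: [-168.41, 168.41], [-55.51, 124.54], [10.69, 146.95], [-70.63, 250.63], [1, 178], [-165.06, 165.06]. Speed limits (degrees/s): [136.94, 136.94, 172.46, 180, 180, 180].

INTERFACE

Orientations are given as [roll, pitch, yaw] about the fixed x, y, z axes, in that order (R = Rz(yaw) Ry(pitch) Rx(roll)).
In Python, from bench import telemetry, cams, hand_in gives the robot as it stands. The module is installed in compiled form; this text tells all that it offers.
- The arm moves only by the tool drive_tool, never from a script. Its argument "steps" is a list of rows, each an object of numbers: "dx", "dy", "dz": the shift along the tool's x, y, z normalised to -1 to 1, where 1 is 25 cm; "ax", "ay", "az": the turn, a rotation vector about the tool's x, y, z normalised to -1 to 1, where 1 is pi rad; "fingers": the opening, from -1 (shut) to 1 (fully open), so that 0 is half open. A call has exactly 5 rows; each row is the pose to reach, as a shift and turn from the pose commanded when the call began, along the tool's axes at that moment, turning the shorter way round; what a row does not reach only later rows make up. A row lasts 1/10 s, in which the tool goes at most 50 mm and 8.59 degrees, less where a joint would pass 70% of its speed; a pose out of reach is approached as far as the arm can. A call with a number of a shift or a turn outside -1 to 1 is refused whole. A call with a gripper value outside its range is refused whole. The fingers move at their own pace and stop on an object; "newtons" is the grip in N (left out, the last holds). Time passes only in rows, so rows that repeat a pose let the fingers close, or fill a call up. It gives the time, the measured TCP pose, the force and the opening at its end, in the units of the state.
- telemetry.observe(): the state, without advancing time (a new reading comes with each control period).
- cams.snapshot(name): name is "scene" or "top"; returns (picture, depth): 420x560x3 uint8, red, green, blue; 420x560 float32, m along the optical axis (not along the pixel's ray), 0 where there is no reading.
- cams.camera_model(name): a dict with "camera_matrix" (3x3 intrinsics, pixels), "origin" and "rotation" of the camera in the world. Camera axes: x right, y down, z forward; pixel columns grow to the right and rows downward; lengths in m; the calibration is good to about 2 mm. A picture is of the moment at which its call begins. camera_model takes no time and is no camera call.
- hand_in(): hands the job in, once; it reports no verdict.
The state is a dict: "clock": time; "joint_pos": joint angles; "joint_vel": joint speeds; "joint_efforts": joint torques, N m; "position": TCP position; "eef_rot": TCP orientation; "contact_force": force on the tool from outside, world axes, zero at the start; "ft_torque": the same for the moment, N m; "grip_width": opening from 0.0 (shut) to 1.0 (fully open).
Only numpy, scipy, OpenCV 4.12 (cv2) and the standard library are available. Lean on these libraries where they do the work, as an engineer would, in place of code of your own. Each camera call takes 0.05 s, during which the arm holds its last target. There are 200 camera calls.

## Working session

There is one attempt and no reset: what is moved stays moved. The work goes in short steps, Python scripts to look and compute and a tool call to move; the robot and the scene stay as the last step left them, time stands still between calls to the robot, and variables do not carry over. Pictures are saved under pics/ and viewed, about 8 in all and at most 12, crops included, and the job is handed in when it is done.

Besides the shell and the picture viewer there is one more tool, called in YAML: its name, and indented under it one key for each argument. drive_tool: Moves the arm, as the interface text tells. Scaled input: -1 to 1 covers 25 cm each way for a shift and pi rad each way for a turn. Its arguments: {"type":"object","properties":{"steps":{"type":"array"},"newtons":{"type":"number"}},"required":["steps"]}

```bash
mkdir -p pics; python3 - <<'E'
from bench import telemetry, cams
import cv2, numpy as np
print(telemetry.observe())
for n in ("scene","top"):
    p,d=cams.snapshot(n); m=cams.camera_model(n); print(n,m)
    cv2.imwrite(f"pics/{n}0.png",p[:,:,::-1]); np.savez(f"{n}0.npz",p=p,d=d,K=m["camera_matrix"],o=m["origin"],R=m["rotation"])
E
```

```text
{'clock': 0.0, 'joint_pos': array([ 5.81331322e+01,  1.79616857e+01,  8.58554977e+01, -7.55919691e-04,
        7.62623913e+01, -1.28004684e+01]), 'joint_vel': array([-0.01599071, -0.0431881 , -0.00348045,  0.08331275, -0.04285301,
       -0.00275102]), 'joint_efforts': array([-6.36064324e-04, -4.12246764e+01, -2.59750164e+01, -2.02876859e-04,
        3.94647679e-03, -1.56751838e-05]), 'position': array([0.17137039, 0.49595419, 0.23070529]), 'eef_rot': array([-1.79922240e+02, -1.69144888e-02,  1.60933769e+02]), 'contact_force': array([-0.15588495,  0.43023535,  0.44799954]), 'ft_torque': array([ 0.03441608, -0.03677717, -0.02176309]), 'grip_width': 0.9998789392468934}
scene {'camera_matrix': array([[516.65335639,   0.        , 275.90359007],
       [  0.        , 516.65335639, 210.13640074],
       [  0.        ,   0.        ,   1.        ]]), 'origin': array([ 1.38074353, -0.07222142,  1.01039655]), 'rotation': array([-136.81305517,   -0.78600487,   87.13424504])}
top {'camera_matrix': array([[507.82010722,   0.        , 281.51146509],
       [  0.        , 507.82010722, 207.00238128],
       [  0.        ,   0.        ,   1.        ]]), 'origin': array([ 0.29898833, -0.00751277,  1.52566743]), 'rotation': array([-1.71506916e+02, -1.39576414e-01, -8.94659096e+01])}
```

View pics/scene0.png

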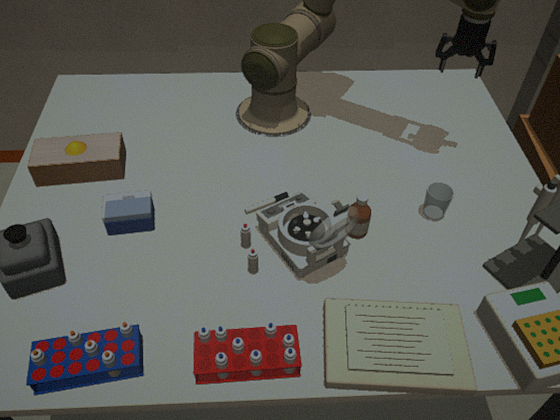

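View pics/top0.png

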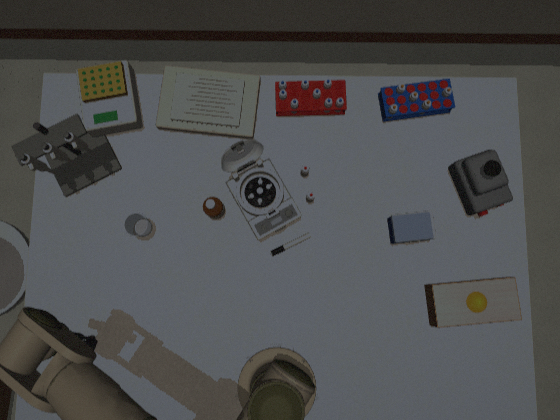

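The scene view shows the centrifuge at about (300,230) with its lid open to the rear. In the top view it is at (262,195), panel at (277,222), marker at (290,243), bottle at (213,207) and vials at (306,172) and (310,198).

```bash
cat > h.py <<'E'
import numpy as np, cv2
from scipy.spatial.transform import Rotation as Ro
def load(f):
    z=np.load(f); R=Ro.from_euler('xyz',z['R'],degrees=True).as_matrix()
    return z['p'],z['d'],z['K'],z['o'],R
def cloud(f):
    p,d,K,o,R=load(f); v,u=np.mgrid[:d.shape[0],:d.shape[1]]
    c=np.stack([(u-K[0,2])/K[0,0]*d,(v-K[1,2])/K[1,1]*d,d],-1)
    return c@R.T+o
def proj(f,P):
    p,d,K,o,R=load(f); c=(np.atleast_2d(P)-o)@R; q=c@K.T; return q[:,:2]/q[:,2:]
E
python3 - <<'E'
from h import *
C=cloud('top0.npz'); S=cloud('scene0.npz')
for n,c,l in (('top',C,[(275,220),(262,190),(242,153),(213,206),(306,170),(310,197),(290,243),(350,200)]),('scene',S,[(280,205),(340,225),(305,225),(245,235),(252,262),(360,215),(200,260)])):
    for u,v in l: print(n,u,v,c[v,u].round(4))
# top-height map crop
p,d,*_=load('top0.npz'); a=cv2.resize(p[130:260,190:330],None,fx=5.5,fy=4.6*1,interpolation=2)
a=cv2.resize(p[130:262,190:330],None,fx=4.5,fy=4.5,interpolation=2); b=load('scene0.npz')[0][180:290,230:380]; b=cv2.resize(b,None,fx=5,fy=5,interpolation=2)
cv2.imwrite('pics/t1.png',a[:,:,::-1]);cv2.imwrite('pics/s1.png',b[:,:,::-1])
# points by height near
for n,c in (('top',C),('scene',S)):
    m=(np.abs(c[...,0]-.6)<.16)&(np.abs(c[...,1]-.06)<.2)&(c[...,2]>.04)&(c[...,2]<.3)
    print(n,m.sum(),np.histogram(c[m][:,2],bins=np.arange(.04,.3,.01)))
E
```

```text
top 275 220 [0.4791 0.0095 0.0628]
top 262 190 [0.562  0.0474 0.0914]
top 242 153 [0.657  0.1029 0.1435]
top 213 206 [0.5089 0.1819 0.1267]
top 306 170 [ 0.6264 -0.0797  0.0716]
top 310 197 [ 0.5468 -0.0916  0.069 ]
top 290 243 [ 0.4164 -0.0353  0.0163]
top 350 200 [ 0.5502 -0.2173  0.0012]
scene 280 205 [ 0.4784 -0.0037  0.0658]
scene 340 225 [0.6762 0.1075 0.2079]
scene 305 225 [0.569  0.0505 0.0894]
scene 245 235 [ 0.5638 -0.0933  0.0531]
scene 252 262 [ 0.6438 -0.0779  0.0493]
scene 360 215 [0.5391 0.1879 0.0866]
scene 200 260 [ 0.5944 -0.2055 -0.0006]
top 4834 (array([662, 375, 926, 728, 771, 303, 147, 169, 167, 107,  87,  75,  57,
        19,  11,  25,  35,  55,  29,  74,  12,   0,   0,   0,   0]), array([0.04, 0.05, 0.06, 0.07, 0.08, 0.09, 0.1 , 0.11, 0.12, 0.13, 0.14,
       0.15, 0.16, 0.17, 0.18, 0.19, 0.2 , 0.21, 0.22, 0.23, 0.24, 0.25,
       0.26, 0.27, 0.28, 0.29]))
scene 5539 (array([791, 422, 873, 901, 798, 217,  42,  40, 125,  56,  81,  92,  96,
       119, 127, 155, 200, 207,  70, 110,  17,   0,   0,   0,   0]), array([0.04, 0.05, 0.06, 0.07, 0.08, 0.09, 0.1 , 0.11, 0.12, 0.13, 0.14,
       0.15, 0.16, 0.17, 0.18, 0.19, 0.2 , 0.21, 0.22, 0.23, 0.24, 0.25,
       0.26, 0.27, 0.28, 0.29]))
```

View pics/t1.png

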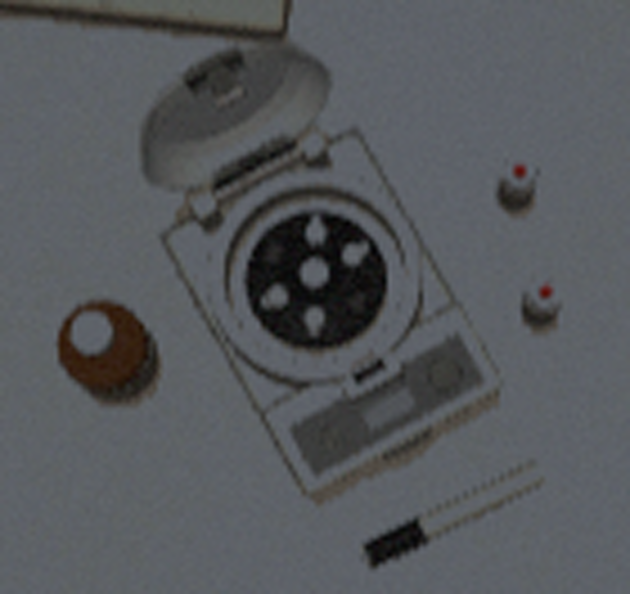

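View pics/s1.png

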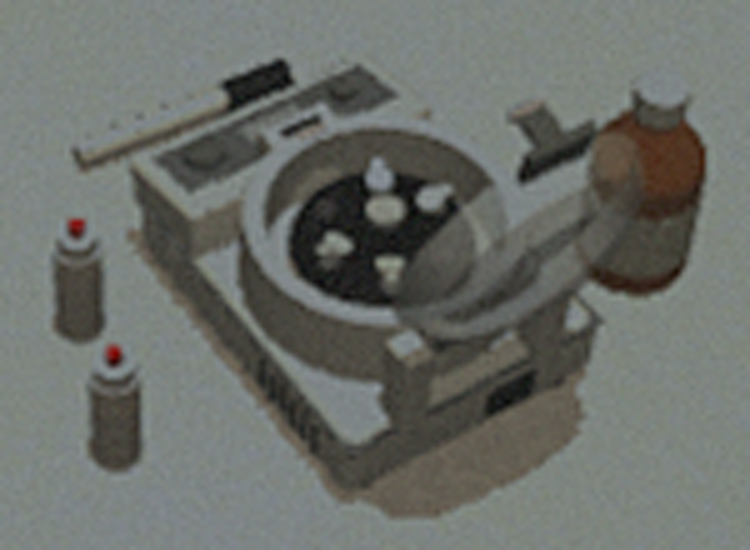

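Crop positions: round key at (442,372) in the top crop and (205,155) in the scene crop. Square key at (327,432) and (345,92). Lid lip at about (215,70) and (545,135). Fitting the pose from these.

```bash
cat > fit.py <<'E'
from h import *
from scipy.optimize import least_squares
def W(q,P):
    P=np.atleast_2d(P)*1e-3; c,s=np.cos(q[2]),np.sin(q[2]); R=np.array([[c,-s,0],[s,c,0],[0,0,1]]); return P@R.T+[q[0],q[1],0]
def lid(a,P): # lid frame mm -> centrifuge mm ; rotate about y, opening raises -x
    c,s=np.cos(a),np.sin(a); P=np.atleast_2d(P); return np.stack([P[:,0]*c+P[:,2]*s,P[:,1],-P[:,0]*s+P[:,2]*c],1)+[85,0,90]
E
python3 - <<'E'
from fit import *
t=lambda u,v:(u/4.5+190-.4,v/4.5+130-.4); s=lambda u,v:(u/5+230-.4,v/5+180-.4)
obj=[(-84,-42,71),(-84,42,71)]
ot=np.array([t(442,372),t(327,432)]); os_=np.array([s(205,155),s(345,92)])
rim=[(10+70*np.cos(k),70*np.sin(k),88) for k in np.linspace(0,6.28,60)]
def f(q): return np.r_[(proj('top0.npz',W(q,obj))-ot).ravel(),(proj('scene0.npz',W(q,obj))-os_).ravel()]
r=least_squares(f,[.55,.03,.5]); print(r.x,np.degrees(r.x[2]),r.fun.round(2))
# refine with rim/top points of clouds: z 85-92 ring
q=r.x
for it in range(3):
  for n in('top','scene'):
    c=cloud(n+'0.npz').reshape(-1,3); L=(c-[q[0],q[1],0]); co,si=np.cos(q[2]),np.sin(q[2])
    L=np.stack([L[:,0]*co+L[:,1]*si,-L[:,0]*si+L[:,1]*co,L[:,2]],1)*1e3
    if it==0:
      m=(abs(L[:,2]-88)<4)&(abs(L[:,1])<80)&(abs(L[:,0]-10)<73)
      from scipy.optimize import least_squares as ls
      k=ls(lambda p:np.hypot(L[m,0]-p[0],L[m,1]-p[1])-p[2],[10,0,66],loss='soft_l1').x; print(n,'rim centre',k,m.sum(),L[m,2].mean())
      m=(L[:,2]>130)&(abs(L[:,1])<68)&(L[:,0]>-40)&(L[:,0]<230); X=L[m]
      b=(abs(X[:,1])<16); print('lid mid strip');X2=X[b];X2=X2[np.argsort(X2[:,2])];print(X2[::max(1,len(X2)//25)].round(0).tolist())
E
```

```text
[0.55477647 0.0490861  0.5030538 ] 28.822859750978253 [ 0.27 -0.14  0.17  0.21  0.13 -0.1   0.26  0.15]
top rim centre [ 7.76952971  2.99532169 62.76259494] 521 87.53326720645977
lid mid strip
[[114.0, -0.0, 130.0], [112.0, 10.0, 134.0], [115.0, -1.0, 137.0], [114.0, -11.0, 142.0], [118.0, -10.0, 145.0], [115.0, 11.0, 146.0], [117.0, -10.0, 155.0], [120.0, 16.0, 161.0], [122.0, -14.0, 166.0], [124.0, -9.0, 169.0], [125.0, -16.0, 175.0], [114.0, -10.0, 219.0], [114.0, -5.0, 225.0], [117.0, 14.0, 229.0], [114.0, 15.0, 231.0], [105.0, -1.0, 233.0], [100.0, 1.0, 233.0], [118.0, 7.0, 235.0], [108.0, 6.0, 236.0], [97.0, 3.0, 236.0], [109.0, 2.0, 237.0], [94.0, -2.0, 237.0], [117.0, 1.0, 238.0], [106.0, 4.0, 239.0], [116.0, -5.0, 240.0], [118.0, 6.0, 241.0], [117.0, 9.0, 243.0]]
scene rim centre [ 7.75762989 -0.53184096 61.36899247] 553 87.54877001007887
lid mid strip
[[117.0, 16.0, 130.0], [120.0, -7.0, 141.0], [121.0, 10.0, 149.0], [125.0, -5.0, 158.0], [127.0, -7.0, 168.0], [127.0, 2.0, 176.0], [130.0, 15.0, 184.0], [133.0, -1.0, 193.0], [133.0, 10.0, 200.0], [132.0, -15.0, 204.0], [132.0, 3.0, 206.0], [131.0, -10.0, 209.0], [132.0, -6.0, 214.0], [128.0, 7.0, 215.0], [124.0, 7.0, 217.0], [120.0, -13.0, 219.0], [123.0, 12.0, 220.0], [119.0, 13.0, 222.0], [119.0, -11.0, 226.0], [121.0, 15.0, 232.0], [108.0, 9.0, 235.0], [102.0, -2.0, 236.0], [121.0, -1.0, 237.0], [122.0, 5.0, 238.0], [98.0, -5.0, 239.0], [97.0, -2.0, 241.0]]
```

The fit is good: centrifuge at (0.555, 0.049), yaw 28.8°, lid leaning back at about 1.79 rad. I'll shut the fingers, turn to yaw 118.8 (tool y = centrifuge +x, tool x = +y) and go round behind the lid.

drive_tool:
  steps:
    - {"dx": -0.185, "dy": -0.046, "dz": -0.056, "ax": 0, "ay": 0, "az": 0.047, "fingers": -1}
    - {"dx": -0.37, "dy": -0.092, "dz": -0.112, "ax": 0, "ay": 0, "az": 0.094, "fingers": -1}
    - {"dx": -0.556, "dy": -0.138, "dz": -0.168, "ax": 0, "ay": 0, "az": 0.14, "fingers": -1}
    - {"dx": -0.741, "dy": -0.184, "dz": -0.224, "ax": 0, "ay": 0, "az": 0.187, "fingers": -1}
    - {"dx": -0.926, "dy": -0.23, "dz": -0.28, "ax": 0, "ay": 0, "az": 0.234, "fingers": -1}
  newtons: 40

```text
clock: 0.6
position: [0.3728, 0.3648, 0.3017]
eef_rot: [-180.0, -0.0, 118.5]
contact_force: [1.2, 0.8, 0.2]
grip_width: 0.147
```

drive_tool:
  steps:
    - {"dx": -0.146, "dy": 0.07, "dz": 0, "ax": 0, "ay": 0, "az": 0, "fingers": -1}
    - {"dx": -0.292, "dy": 0.14, "dz": 0, "ax": 0, "ay": 0, "az": 0, "fingers": -1}
    - {"dx": -0.438, "dy": 0.21, "dz": 0, "ax": 0, "ay": 0, "az": 0, "fingers": -1}
    - {"dx": -0.584, "dy": 0.28, "dz": 0, "ax": 0, "ay": 0, "az": 0, "fingers": -1}
    - {"dx": -0.73, "dy": 0.35, "dz": 0, "ax": 0, "ay": 0, "az": 0, "fingers": -1}

```text
clock: 1.1
position: [0.5373, 0.2473, 0.3009]
eef_rot: [-180.0, -0.0, 118.8]
contact_force: [-0.3, 0.7, 0.3]
grip_width: -0.002
```

drive_tool:
  steps:
    - {"dx": -0.146, "dy": 0.07, "dz": 0, "ax": 0, "ay": 0, "az": 0, "fingers": -1}
    - {"dx": -0.292, "dy": 0.14, "dz": 0, "ax": 0, "ay": 0, "az": 0, "fingers": -1}
    - {"dx": -0.438, "dy": 0.21, "dz": 0, "ax": 0, "ay": 0, "az": 0, "fingers": -1}
    - {"dx": -0.584, "dy": 0.28, "dz": 0, "ax": 0, "ay": 0, "az": 0, "fingers": -1}
    - {"dx": -0.73, "dy": 0.35, "dz": 0, "ax": 0, "ay": 0, "az": 0, "fingers": -1}

```text
clock: 1.6
position: [0.7017, 0.1296, 0.3009]
eef_rot: [-180.0, -0.0, 118.8]
contact_force: [1.0, 0.3, 0.7]
grip_width: 0.002
```

drive_tool:
  steps:
    - {"dx": 0, "dy": 0, "dz": 0.09, "ax": 0, "ay": 0, "az": 0, "fingers": -1}
    - {"dx": 0, "dy": 0, "dz": 0.18, "ax": 0, "ay": 0, "az": 0, "fingers": -1}
    - {"dx": 0, "dy": 0, "dz": 0.27, "ax": 0, "ay": 0, "az": 0, "fingers": -1}
    - {"dx": 0, "dy": 0, "dz": 0.36, "ax": 0, "ay": 0, "az": 0, "fingers": -1}
    - {"dx": 0, "dy": 0, "dz": 0.424, "ax": 0, "ay": 0, "az": 0, "fingers": -1}

```text
clock: 2.1
position: [0.7002, 0.1307, 0.1929]
eef_rot: [-179.9, -0.1, 118.8]
contact_force: [-0.4, 0.3, 0.2]
grip_width: -0.0
```

```bash
cat > look.py <<'E'
import sys
from bench import telemetry, cams
from fit import *
def grab(n,k):
    p,d=cams.snapshot(n); m=cams.camera_model(n); f=f"{n}{k}.npz"; np.savez(f,p=p,d=d,K=m["camera_matrix"],o=m["origin"],R=m["rotation"]); return f,p
Q=[0.55478,0.04909,0.50305]
def loc(P):
    L=np.asarray(P)-[Q[0],Q[1],0]; c,s=np.cos(Q[2]),np.sin(Q[2]); return np.stack([L[...,0]*c+L[...,1]*s,-L[...,0]*s+L[...,1]*c,L[...,2]],-1)*1e3
if __name__=='__main__':
    k=sys.argv[1]; o=telemetry.observe(); print('TCP local',loc(o['position']).round(1),o['contact_force'].round(1),o['clock'])
    f,p=grab('scene',k); b=cv2.resize(p[150:290,230:400],None,fx=4.2,fy=4.2,interpolation=2); cv2.imwrite(f'pics/s_{k}.png',b[:,:,::-1])
E
python3 look.py 2
```

```text
TCP local [166.8   1.4 192.9] [-0.4  0.3  0.2] 2.1
```

View pics/s_2.png

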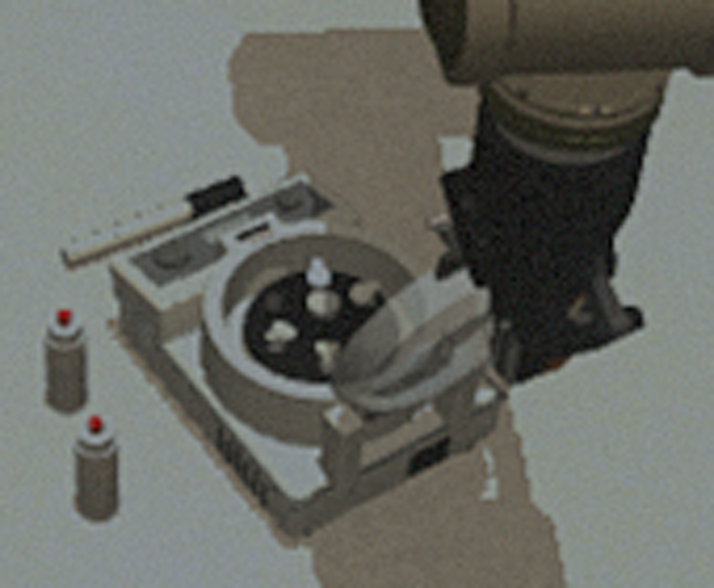

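The gripper stands behind and to the right of the lid in the picture. I'll check where the TCP projects and the gripper's extent around it.

```bash
python3 - <<'E'
from look import *
o=telemetry.observe(); px=proj('scene2.npz',o['position'])[0]; print(px,(px-[230,150])*4.2)
L=loc(cloud('scene2.npz')).reshape(-1,3)
for z in range(110,330,15):
    m=(abs(L[:,2]-z)<7.5)&(L[:,0]>60)&(L[:,0]<290)&(abs(L[:,1])<90); 
    if m.any(): print(z,m.sum(),np.percentile(L[m],[2,50,98],axis=0)[:,:2].round(0).tolist())
E
```

```text
[351.72895591 238.72414496] [511.26161484 372.64140882]
110 5 [[107.0, -30.0], [114.0, 4.0], [115.0, 12.0]]
125 60 [[112.0, -44.0], [117.0, -2.0], [118.0, 29.0]]
140 85 [[99.0, -56.0], [119.0, -22.0], [122.0, 29.0]]
155 112 [[100.0, -59.0], [123.0, -28.0], [125.0, 22.0]]
170 138 [[102.0, -61.0], [125.0, -42.0], [129.0, 18.0]]
185 153 [[106.0, -58.0], [126.0, -40.0], [132.0, 13.0]]
200 220 [[108.0, -51.0], [129.0, -25.0], [181.0, 7.0]]
215 255 [[112.0, -39.0], [125.0, -11.0], [181.0, 6.0]]
230 94 [[98.0, -17.0], [122.0, -7.0], [182.0, 5.0]]
245 186 [[96.0, -13.0], [173.0, -10.0], [202.0, 10.0]]
260 151 [[123.0, -17.0], [164.0, -11.0], [213.0, 8.0]]
275 217 [[111.0, -17.0], [166.0, -11.0], [229.0, 3.0]]
290 266 [[109.0, -19.0], [199.0, -9.0], [229.0, 10.0]]
305 125 [[178.0, -18.0], [203.0, -9.0], [210.0, 7.0]]
320 98 [[157.0, -36.0], [202.0, -10.0], [206.0, 10.0]]
```

The finger is about 14 mm half-thick near the tip, with the knuckles well above the lid. I'll push the lid over in small arcs, keeping the fingertip near lid x -115, starting with angle to about 1.57.

drive_tool:
  steps:
    - {"dx": 0, "dy": -0.034, "dz": -0.01, "fingers": -1}
    - {"dx": 0, "dy": -0.068, "dz": -0.02, "fingers": -1}
    - {"dx": 0, "dy": -0.1, "dz": -0.03, "fingers": -1}
    - {"dx": 0, "dy": -0.134, "dz": -0.04, "fingers": -1}
    - {"dx": 0, "dy": -0.168, "dz": -0.048, "fingers": -1}

```text
schema error: expected keys dx, dy, dz, ax, ay, az, fingers
```

```bash
python3 look.py 3; python3 - <<'E'
from look import *
L=loc(cloud('scene3.npz')).reshape(-1,3)
for z in range(110,260,15):
    m=(abs(L[:,2]-z)<7.5)&(L[:,0]>40)&(L[:,0]<110)&(abs(L[:,1])<65)
    if m.sum(): print(z,m.sum(),np.percentile(L[m],[5,50,95],axis=0)[:,:2].round(0).tolist())
E
```

```text
TCP local [166.2   1.7 190.3] [-0.   0.1 -2.3] 2.15
125 2 [[100.0, -47.0], [104.0, -41.0], [108.0, -35.0]]
140 9 [[96.0, -56.0], [103.0, -55.0], [109.0, -51.0]]
155 20 [[99.0, -61.0], [106.0, -58.0], [109.0, -55.0]]
170 20 [[101.0, -61.0], [106.0, -59.0], [109.0, -55.0]]
185 14 [[105.0, -60.0], [108.0, -56.0], [109.0, -53.0]]
200 13 [[106.0, -53.0], [109.0, -49.0], [110.0, -44.0]]
215 2 [[109.0, -35.0], [109.0, -30.0], [110.0, -26.0]]
230 16 [[97.0, -4.0], [101.0, 0.0], [109.0, 5.0]]
245 14 [[95.0, -5.0], [98.0, -2.0], [107.0, 3.0]]
```

All six keys are needed, so the move was refused. Repeating it in full.

drive_tool:
  steps:
    - {"dx": 0, "dy": -0.034, "dz": -0.01, "ax": 0, "ay": 0, "az": 0, "fingers": -1}
    - {"dx": 0, "dy": -0.068, "dz": -0.02, "ax": 0, "ay": 0, "az": 0, "fingers": -1}
    - {"dx": 0, "dy": -0.1, "dz": -0.03, "ax": 0, "ay": 0, "az": 0, "fingers": -1}
    - {"dx": 0, "dy": -0.134, "dz": -0.04, "ax": 0, "ay": 0, "az": 0, "fingers": -1}
    - {"dx": 0, "dy": -0.168, "dz": -0.048, "ax": 0, "ay": 0, "az": 0, "fingers": -1}

```text
clock: 2.7
position: [0.6643, 0.1103, 0.2089]
eef_rot: [179.9, 0.1, 118.8]
contact_force: [1.6, 0.7, 1.5]
grip_width: 0.002
```

```bash
python3 look.py 4; python3 - <<'E'
from look import *
L=loc(cloud('scene4.npz')).reshape(-1,3)
for z in range(110,260,15):
    m=(abs(L[:,2]-z)<7.5)&(L[:,0]>40)&(L[:,0]<110)&(abs(L[:,1])<65)
    if m.sum(): print(z,m.sum(),np.percentile(L[m],[5,50,95],axis=0)[:,:2].round(0).tolist())
E
```

```text
TCP local [125.5   0.9 208.9] [1.6 0.7 1.5] 2.7
110 1 [[106.0, -21.0], [106.0, -21.0], [106.0, -21.0]]
125 11 [[94.0, -46.0], [106.0, -38.0], [108.0, -27.0]]
140 17 [[91.0, -57.0], [102.0, -51.0], [109.0, -46.0]]
155 26 [[93.0, -61.0], [101.0, -56.0], [109.0, -52.0]]
170 44 [[93.0, -60.0], [102.0, -57.0], [109.0, -52.0]]
185 46 [[96.0, -59.0], [102.0, -53.0], [109.0, -48.0]]
200 64 [[97.0, -52.0], [103.0, -45.0], [109.0, -35.0]]
215 84 [[98.0, -40.0], [104.0, -29.0], [109.0, -8.0]]
230 51 [[91.0, -21.0], [105.0, -11.0], [108.0, -2.0]]
245 35 [[82.0, -14.0], [102.0, -5.0], [106.0, -0.0]]
```

drive_tool:
  steps:
    - {"dx": 0, "dy": -0.028, "dz": 0, "ax": 0, "ay": 0, "az": 0, "fingers": -1}
    - {"dx": 0, "dy": -0.056, "dz": 0, "ax": 0, "ay": 0, "az": 0, "fingers": -1}
    - {"dx": 0, "dy": -0.084, "dz": 0, "ax": 0, "ay": 0, "az": 0, "fingers": -1}
    - {"dx": 0, "dy": -0.112, "dz": 0, "ax": 0, "ay": 0, "az": 0, "fingers": -1}
    - {"dx": 0, "dy": -0.14, "dz": 0, "ax": 0, "ay": 0, "az": 0, "fingers": -1}

```text
clock: 3.25
position: [0.6352, 0.0935, 0.2124]
eef_rot: [179.5, 0.3, 118.8]
contact_force: [0.9, -0.4, 20.3]
grip_width: -0.002
```

```bash
python3 look.py 5
```

```text
TCP local [9.190e+01 1.000e-01 2.124e+02] [ 0.9 -0.4 20.3] 3.25
```

View pics/s_5.png

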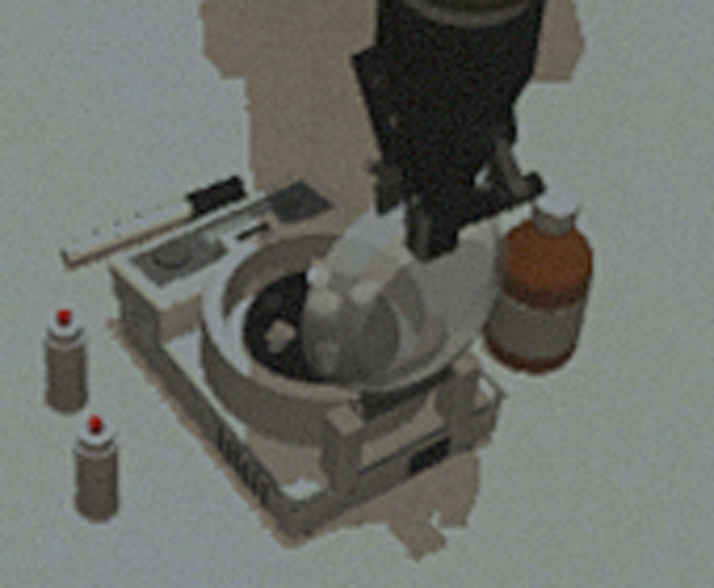

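The lid is now near upright, but a 20 N upward force means the wider part of the finger is sitting on the lip at about (400,230). I'll lift off, back away and tilt the tool about 25° so only the fingertip touches.

drive_tool:
  steps:
    - {"dx": 0, "dy": 0.0, "dz": -0.05, "ax": 0, "ay": 0, "az": 0, "fingers": -1}
    - {"dx": 0, "dy": 0.0, "dz": -0.1, "ax": 0, "ay": 0, "az": 0, "fingers": -1}
    - {"dx": 0, "dy": 0.04, "dz": -0.1, "ax": 0.04, "ay": 0, "az": 0, "fingers": -1}
    - {"dx": 0, "dy": 0.08, "dz": -0.1, "ax": 0.08, "ay": 0, "az": 0, "fingers": -1}
    - {"dx": 0, "dy": 0.1, "dz": -0.1, "ax": 0.12, "ay": 0, "az": 0, "fingers": -1}

```text
clock: 3.8
position: [0.6553, 0.1061, 0.2335]
eef_rot: [-158.2, 0.0, 118.8]
contact_force: [1.1, -0.8, 0.4]
grip_width: 0.001
```

```bash
python3 look.py 6; python3 - <<'E'
from look import *
o=telemetry.observe(); print(o['eef_rot'])
L=loc(cloud('scene6.npz')).reshape(-1,3)
for z in range(110,300,12):
    m=(abs(L[:,2]-z)<6)&(L[:,0]>20)&(L[:,0]<180)&(abs(L[:,1])<65)
    if m.sum(): print(z,m.sum(),np.percentile(L[m],[5,50,95],axis=0)[:,:2].round(0).tolist())
E
```

```text
TCP local [115.6   1.5 233.5] [ 1.1 -0.8  0.4] 3.8
[-157.45906615   -0.18933968  118.83709847]
110 12 [[87.0, -26.0], [97.0, -16.0], [99.0, 16.0]]
122 45 [[88.0, -41.0], [100.0, -5.0], [103.0, 31.0]]
134 115 [[85.0, -49.0], [101.0, -8.0], [103.0, 32.0]]
146 164 [[84.0, -55.0], [99.0, -11.0], [102.0, 39.0]]
158 195 [[80.0, -58.0], [97.0, -13.0], [100.0, 43.0]]
170 205 [[76.0, -59.0], [95.0, -17.0], [98.0, 44.0]]
182 190 [[73.0, -58.0], [93.0, -27.0], [96.0, 36.0]]
194 179 [[71.0, -53.0], [91.0, -33.0], [94.0, 12.0]]
206 179 [[67.0, -47.0], [85.0, -31.0], [92.0, 7.0]]
218 261 [[65.0, -34.0], [78.0, -11.0], [89.0, 25.0]]
230 148 [[43.0, -15.0], [67.0, 1.0], [79.0, 19.0]]
242 103 [[54.0, -13.0], [66.0, -4.0], [132.0, 16.0]]
254 46 [[111.0, -11.0], [127.0, -8.0], [138.0, -1.0]]
266 50 [[119.0, -12.0], [135.0, -9.0], [162.0, -4.0]]
278 156 [[125.0, -12.0], [155.0, -6.0], [173.0, 9.0]]
290 69 [[107.0, -16.0], [135.0, -10.0], [178.0, 3.0]]
```

View pics/s_6.png

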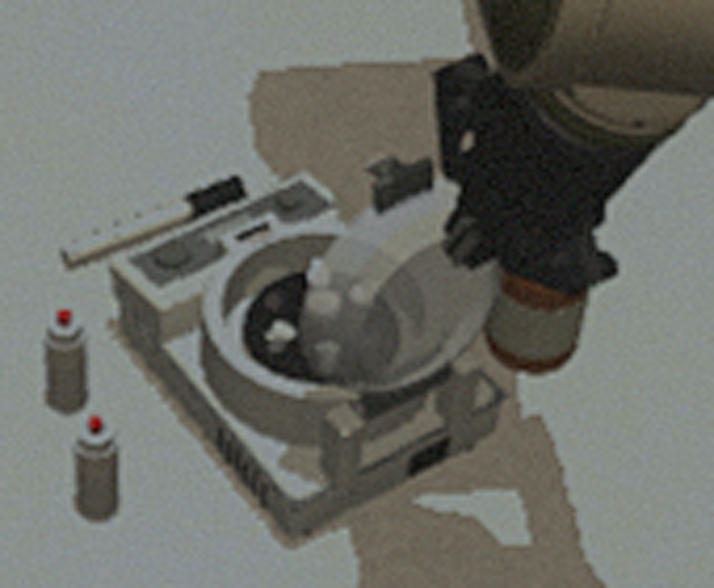

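The lid stays at about 1.42 rad by itself; the tilted tip is clear at (465,240). Lowering the tip behind the flat top and touching.

drive_tool:
  steps:
    - {"dx": 0, "dy": 0.035, "dz": 0.06, "ax": 0, "ay": 0, "az": 0, "fingers": -1}
    - {"dx": 0, "dy": 0.066, "dz": 0.118, "ax": 0, "ay": 0, "az": 0, "fingers": -1}
    - {"dx": 0, "dy": 0.046, "dz": 0.128, "ax": 0, "ay": 0, "az": 0, "fingers": -1}
    - {"dx": 0, "dy": 0.025, "dz": 0.138, "ax": 0, "ay": 0, "az": 0, "fingers": -1}
    - {"dx": 0, "dy": 0.004, "dz": 0.147, "ax": 0, "ay": 0, "az": 0, "fingers": -1}

```text
clock: 4.35
position: [0.6439, 0.0996, 0.1978]
eef_rot: [-158.5, -0.0, 118.8]
contact_force: [0.1, -0.4, -0.7]
grip_width: -0.001
```

```bash
cat >lidang.py <<'E'
import sys
from look import *
k=sys.argv[1]; o=telemetry.observe(); print('TCP',loc(o['position']).round(1),'tilt',o['eef_rot'][0].round(1),'F',o['contact_force'].round(1),'t',o['clock'])
f,p=grab('scene',k)
L=loc(cloud(f)).reshape(-1,3)
# flat top: points off the finger; score angles by count of points on the flat-top disc
best=[]
for a in np.arange(0,1.9,.01):
    d=L-[85,0,90]; c,s=np.cos(a),np.sin(a); X=d[:,0]*c-d[:,2]*s; Z=d[:,0]*s+d[:,2]*c
    best.append(((np.hypot(X+75,d[:,1])<45)&(abs(Z-26)<3)).sum())
i=np.argmax(best); print('lid angle',i/100,best[i])
E
python3 lidang.py 7
```

```text
TCP [102.4   1.3 197.8] tilt -158.5 F [ 0.1 -0.4 -0.7] t 4.35
lid angle 1.38 570
```

drive_tool:
  steps:
    - {"dx": 0, "dy": -0.018, "dz": 0.007, "ax": 0, "ay": 0, "az": 0, "fingers": -1}
    - {"dx": 0, "dy": -0.036, "dz": 0.014, "ax": 0, "ay": 0, "az": 0, "fingers": -1}
    - {"dx": 0, "dy": -0.054, "dz": 0.021, "ax": 0, "ay": 0, "az": 0, "fingers": -1}
    - {"dx": 0, "dy": -0.072, "dz": 0.028, "ax": 0, "ay": 0, "az": 0, "fingers": -1}
    - {"dx": 0, "dy": -0.089, "dz": 0.035, "ax": 0, "ay": 0, "az": 0, "fingers": -1}

```text
clock: 4.9
position: [0.6229, 0.0879, 0.1978]
eef_rot: [-158.4, 0.0, 118.8]
contact_force: [1.5, -0.2, -0.8]
grip_width: -0.001
```

```bash
python3 lidang.py 8
```

```text
TCP [ 78.4   1.1 197.8] tilt -158.4 F [ 1.5 -0.2 -0.8] t 4.9
lid angle 1.22 650
```

drive_tool:
  steps:
    - {"dx": 0, "dy": -0.015, "dz": 0.01, "ax": 0, "ay": 0, "az": 0, "fingers": -1}
    - {"dx": 0, "dy": -0.03, "dz": 0.02, "ax": 0, "ay": 0, "az": 0, "fingers": -1}
    - {"dx": 0, "dy": -0.045, "dz": 0.03, "ax": 0, "ay": 0, "az": 0, "fingers": -1}
    - {"dx": 0, "dy": -0.06, "dz": 0.04, "ax": 0, "ay": 0, "az": 0, "fingers": -1}
    - {"dx": 0, "dy": -0.075, "dz": 0.051, "ax": 0, "ay": 0, "az": 0, "fingers": -1}

```text
clock: 5.45
position: [0.6036, 0.0772, 0.1928]
eef_rot: [-158.4, 0.0, 118.8]
contact_force: [1.6, -0.4, 1.3]
grip_width: -0.001
```

drive_tool:
  steps:
    - {"dx": 0, "dy": -0.012, "dz": 0.013, "ax": 0, "ay": 0, "az": 0, "fingers": -1}
    - {"dx": 0, "dy": -0.024, "dz": 0.026, "ax": 0, "ay": 0, "az": 0, "fingers": -1}
    - {"dx": 0, "dy": -0.037, "dz": 0.039, "ax": 0, "ay": 0, "az": 0, "fingers": -1}
    - {"dx": 0, "dy": -0.05, "dz": 0.052, "ax": 0, "ay": 0, "az": 0, "fingers": -1}
    - {"dx": 0, "dy": -0.062, "dz": 0.066, "ax": 0, "ay": 0, "az": 0, "fingers": -1}

```text
clock: 5.95
position: [0.5856, 0.0673, 0.1831]
eef_rot: [-158.4, 0.0, 118.8]
contact_force: [1.9, -0.7, 1.7]
grip_width: 0.0
```

```bash
python3 lidang.py 9
```

```text
TCP [ 35.8   1.1 183.1] tilt -158.4 F [ 1.9 -0.7  1.7] t 5.95
lid angle 0.8 718
```

drive_tool:
  steps:
    - {"dx": 0, "dy": -0.01, "dz": 0.015, "ax": 0, "ay": 0, "az": 0, "fingers": -1}
    - {"dx": 0, "dy": -0.02, "dz": 0.03, "ax": 0, "ay": 0, "az": 0, "fingers": -1}
    - {"dx": 0, "dy": -0.03, "dz": 0.045, "ax": 0, "ay": 0, "az": 0, "fingers": -1}
    - {"dx": 0, "dy": -0.039, "dz": 0.061, "ax": 0, "ay": 0, "az": 0, "fingers": -1}
    - {"dx": 0, "dy": -0.047, "dz": 0.077, "ax": 0, "ay": 0, "az": 0, "fingers": -1}

```text
clock: 6.5
position: [0.5698, 0.0587, 0.1695]
eef_rot: [-158.4, 0.0, 118.8]
contact_force: [0.8, 0.4, 2.8]
grip_width: 0.003
```

drive_tool:
  steps:
    - {"dx": 0, "dy": -0.007, "dz": 0.017, "ax": 0, "ay": 0, "az": 0, "fingers": -1}
    - {"dx": 0, "dy": -0.014, "dz": 0.034, "ax": 0, "ay": 0, "az": 0, "fingers": -1}
    - {"dx": 0, "dy": -0.02, "dz": 0.051, "ax": 0, "ay": 0, "az": 0, "fingers": -1}
    - {"dx": 0, "dy": -0.026, "dz": 0.068, "ax": 0, "ay": 0, "az": 0, "fingers": -1}
    - {"dx": 0, "dy": -0.031, "dz": 0.085, "ax": 0, "ay": 0, "az": 0, "fingers": -1}

```text
clock: 7.0
position: [0.5567, 0.0514, 0.1525]
eef_rot: [-158.4, 0.0, 118.8]
contact_force: [0.0, -1.3, 3.9]
grip_width: -0.004
```

```bash
python3 lidang.py 10
```

```text
TCP [  2.8   1.1 152.5] tilt -158.4 F [ 0.  -1.3  3.9] t 7.0
lid angle 0.39 669
```

drive_tool:
  steps:
    - {"dx": 0, "dy": -0.004, "dz": 0.01, "ax": -0.024, "ay": 0, "az": 0, "fingers": -1}
    - {"dx": 0, "dy": -0.008, "dz": 0.02, "ax": -0.048, "ay": 0, "az": 0, "fingers": -1}
    - {"dx": 0, "dy": -0.012, "dz": 0.03, "ax": -0.072, "ay": 0, "az": 0, "fingers": -1}
    - {"dx": 0, "dy": -0.015, "dz": 0.04, "ax": -0.096, "ay": 0, "az": 0, "fingers": -1}
    - {"dx": 0, "dy": -0.018, "dz": 0.05, "ax": -0.12, "ay": 0, "az": 0, "fingers": -1}

```text
clock: 7.55
position: [0.5497, 0.0477, 0.1429]
eef_rot: [179.7, 0.0, 118.8]
contact_force: [1.9, 1.5, 1.1]
grip_width: 0.002
```

```bash
python3 lidang.py 11
```

```text
TCP [ -5.2   1.2 142.9] tilt 179.7 F [1.9 1.5 1.1] t 7.55
lid angle 0.26 785
```

drive_tool:
  steps:
    - {"dx": 0, "dy": -0.005, "dz": 0.011, "ax": 0, "ay": 0, "az": 0, "fingers": -1}
    - {"dx": 0, "dy": -0.01, "dz": 0.022, "ax": 0, "ay": 0, "az": 0, "fingers": -1}
    - {"dx": 0, "dy": -0.015, "dz": 0.033, "ax": 0, "ay": 0, "az": 0, "fingers": -1}
    - {"dx": 0, "dy": -0.02, "dz": 0.044, "ax": 0, "ay": 0, "az": 0, "fingers": -1}
    - {"dx": 0, "dy": -0.026, "dz": 0.055, "ax": 0, "ay": 0, "az": 0, "fingers": -1}

```text
clock: 8.1
position: [0.5438, 0.0443, 0.1286]
eef_rot: [-180.0, 0.0, 118.8]
contact_force: [0.7, 0.8, 2.6]
grip_width: 0.001
```

drive_tool:
  steps:
    - {"dx": 0, "dy": -0.002, "dz": 0.004, "ax": 0, "ay": 0, "az": 0, "fingers": -1}
    - {"dx": 0, "dy": -0.004, "dz": 0.008, "ax": 0, "ay": 0, "az": 0, "fingers": -1}
    - {"dx": 0, "dy": -0.006, "dz": 0.012, "ax": 0, "ay": 0, "az": 0, "fingers": -1}
    - {"dx": 0, "dy": -0.008, "dz": 0.016, "ax": 0, "ay": 0, "az": 0, "fingers": -1}
    - {"dx": 0, "dy": -0.01, "dz": 0.02, "ax": 0, "ay": 0, "az": 0, "fingers": -1}

```text
clock: 8.6
position: [0.5415, 0.0431, 0.1241]
eef_rot: [180.0, 0.0, 118.8]
contact_force: [3.1, 2.3, 5.3]
grip_width: 0.003
```

```bash
python3 lidang.py 12
```

```text
TCP [-14.6   1.2 124.1] tilt 180.0 F [3.1 2.3 5.3] t 8.6
lid angle 0.08 736
```

drive_tool:
  steps:
    - {"dx": 0, "dy": 0, "dz": 0.003, "ax": 0, "ay": 0, "az": 0, "fingers": -1}
    - {"dx": 0, "dy": 0, "dz": 0.006, "ax": 0, "ay": 0, "az": 0, "fingers": -1}
    - {"dx": 0, "dy": 0, "dz": 0.009, "ax": 0, "ay": 0, "az": 0, "fingers": -1}
    - {"dx": 0, "dy": 0, "dz": 0.012, "ax": 0, "ay": 0, "az": 0, "fingers": -1}
    - {"dx": 0, "dy": 0, "dz": 0.015, "ax": 0, "ay": 0, "az": 0, "fingers": -1}

```text
clock: 9.15
position: [0.541, 0.0428, 0.1212]
eef_rot: [-179.9, 0.0, 118.8]
contact_force: [-5.0, -1.0, 12.2]
grip_width: 0.0
```

```bash
python3 lidang.py 13
```

```text
TCP [-15.1   1.1 121.2] tilt -179.9 F [-5.  -1.  12.2] t 9.15
lid angle 0.05 714
```

drive_tool:
  steps:
    - {"dx": 0, "dy": 0, "dz": 0.003, "ax": 0, "ay": 0, "az": 0, "fingers": -1}
    - {"dx": 0, "dy": 0, "dz": 0.006, "ax": 0, "ay": 0, "az": 0, "fingers": -1}
    - {"dx": 0, "dy": 0, "dz": 0.009, "ax": 0, "ay": 0, "az": 0, "fingers": -1}
    - {"dx": 0, "dy": 0, "dz": 0.012, "ax": 0, "ay": 0, "az": 0, "fingers": -1}
    - {"dx": 0, "dy": 0, "dz": 0.012, "ax": 0, "ay": 0, "az": 0, "fingers": -1}

```text
clock: 9.7
position: [0.5408, 0.0429, 0.117]
eef_rot: [-179.9, -0.0, 118.8]
contact_force: [-0.8, -1.2, 1.8]
grip_width: 0.003
```

```bash
python3 lidang.py 14
```

```text
TCP [-15.3   1.3 117. ] tilt -179.9 F [-0.8 -1.2  1.8] t 9.7
lid angle 0.01 702
```

The force dropped to about 2 N with the angle near 0.01. I'll press slightly more to be sure, then lift and look.

drive_tool:
  steps:
    - {"dx": 0, "dy": 0, "dz": 0.003, "ax": 0, "ay": 0, "az": 0, "fingers": -1}
    - {"dx": 0, "dy": 0, "dz": 0.006, "ax": 0, "ay": 0, "az": 0, "fingers": -1}
    - {"dx": 0, "dy": 0, "dz": 0.009, "ax": 0, "ay": 0, "az": 0, "fingers": -1}
    - {"dx": 0, "dy": 0, "dz": 0.009, "ax": 0, "ay": 0, "az": 0, "fingers": -1}
    - {"dx": 0, "dy": 0, "dz": 0.009, "ax": 0, "ay": 0, "az": 0, "fingers": -1}

```text
clock: 10.25
position: [0.5411, 0.043, 0.1154]
eef_rot: [-180.0, -0.0, 118.8]
contact_force: [-5.8, -1.1, 7.2]
grip_width: 0.0
```

drive_tool:
  steps:
    - {"dx": 0, "dy": 0, "dz": -0.02, "ax": 0, "ay": 0, "az": 0, "fingers": -1}
    - {"dx": 0, "dy": 0, "dz": -0.06, "ax": 0, "ay": 0, "az": 0, "fingers": -1}
    - {"dx": 0, "dy": 0, "dz": -0.1, "ax": 0, "ay": 0, "az": 0, "fingers": -1}
    - {"dx": 0, "dy": 0, "dz": -0.14, "ax": 0, "ay": 0, "az": 0, "fingers": -1}
    - {"dx": 0, "dy": 0, "dz": -0.16, "ax": 0, "ay": 0, "az": 0, "fingers": -1}

```text
clock: 10.75
position: [0.5418, 0.043, 0.1565]
eef_rot: [179.9, 0.1, 118.8]
contact_force: [-0.4, 0.9, 0.2]
grip_width: 0.005
```

```bash
python3 lidang.py 15; python3 - <<'E'
from look import *
f,p=grab('top',15); b=cv2.resize(load('scene15.npz')[0][160:290,225:385],None,fx=4.5,fy=4.5,interpolation=2); cv2.imwrite('pics/s15.png',b[:,:,::-1])
E
```

```text
TCP [-14.3   1.  156.5] tilt 179.9 F [-0.4  0.9  0.2] t 10.75
lid angle 0.01 773
```

View pics/s15.png

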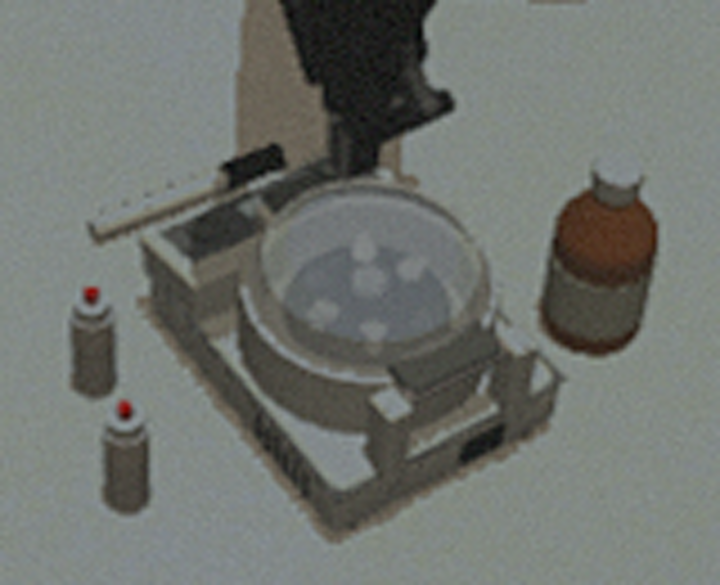

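The lid is shut and stays down with the gripper clear. Checking that the centrifuge hasn't shifted while I move above the round key, tilted 0.2 rad to the panel's normal.

drive_tool:
  steps:
    - {"dx": -0.035, "dy": -0.066, "dz": 0, "ax": -0.013, "ay": 0, "az": 0, "fingers": -1}
    - {"dx": -0.07, "dy": -0.13, "dz": 0, "ax": -0.026, "ay": 0, "az": 0, "fingers": -1}
    - {"dx": -0.104, "dy": -0.2, "dz": 0, "ax": -0.04, "ay": 0, "az": 0, "fingers": -1}
    - {"dx": -0.14, "dy": -0.26, "dz": 0.05, "ax": -0.052, "ay": 0, "az": 0, "fingers": -1}
    - {"dx": -0.172, "dy": -0.328, "dz": 0.106, "ax": -0.0637, "ay": 0, "az": 0, "fingers": -1}

```text
clock: 11.35
position: [0.4899, -0.0348, 0.1284]
eef_rot: [168.4, 0.1, 118.8]
contact_force: [-0.3, 0.2, -0.5]
grip_width: 0.002
```

```bash
python3 lidang.py 16; python3 - <<'E'
from look import *
def sh(a,b,x,y,w,h):
    A=cv2.cvtColor(load(a)[0],7).astype(np.float32)[y:y+h,x:x+w]; B=cv2.cvtColor(load(b)[0],7).astype(np.float32)[y-6:y+h+6,x-6:x+w+6]
    r=cv2.matchTemplate(cv2.resize(B,None,fx=5,fy=5,interpolation=2),cv2.resize(A,None,fx=5,fy=5,interpolation=2),5); _,v,_,l=cv2.minMaxLoc(r); return (np.array(l)/5-6).round(1),round(v,2)
# patches: scene: left side base, rear lower; top: front panel
print('scene side',sh('scene0.npz','scene15.npz',262,222,45,50),'vial',sh('scene0.npz','scene15.npz',238,220,15,28))
print('rear',sh('scene0.npz','scene15.npz',295,250,50,32))
E
```

```text
TCP [-97.2 -42.2 128.4] tilt 168.4 F [-0.3  0.2 -0.5] t 11.35
lid angle 0.01 748
scene side (array([0. , 0.2]), 0.8) vial (array([0., 0.]), 1.0)
rear (array([0. , 0.2]), 0.85)
```

No measurable shift (0.2 px). The key top is about 59 mm ahead along the tool. Advancing 54 mm, then pressing slowly.

drive_tool:
  steps:
    - {"dx": 0, "dy": 0, "dz": 0.06, "ax": 0, "ay": 0, "az": 0, "fingers": -1}
    - {"dx": 0, "dy": 0.002, "dz": 0.12, "ax": 0, "ay": 0, "az": 0, "fingers": -1}
    - {"dx": 0, "dy": 0.004, "dz": 0.17, "ax": 0, "ay": 0, "az": 0, "fingers": -1}
    - {"dx": 0, "dy": 0.004, "dz": 0.2, "ax": 0, "ay": 0, "az": 0, "fingers": -1}
    - {"dx": 0, "dy": 0.004, "dz": 0.216, "ax": 0, "ay": 0, "az": 0, "fingers": -1}

```text
clock: 11.9
position: [0.5004, -0.0283, 0.0751]
eef_rot: [168.6, -0.0, 118.8]
contact_force: [-0.7, -0.1, 0.1]
grip_width: 0.0
```

drive_tool:
  steps:
    - {"dx": 0, "dy": 0, "dz": 0.004, "ax": 0, "ay": 0, "az": 0, "fingers": -1}
    - {"dx": 0, "dy": 0, "dz": 0.008, "ax": 0, "ay": 0, "az": 0, "fingers": -1}
    - {"dx": 0, "dy": 0, "dz": 0.012, "ax": 0, "ay": 0, "az": 0, "fingers": -1}
    - {"dx": 0, "dy": 0, "dz": 0.016, "ax": 0, "ay": 0, "az": 0, "fingers": -1}
    - {"dx": 0, "dy": 0, "dz": 0.02, "ax": 0, "ay": 0, "az": 0, "fingers": -1}

```text
clock: 12.4
position: [0.5015, -0.0281, 0.0711]
eef_rot: [168.5, 0.0, 118.8]
contact_force: [0.2, 0.7, 1.0]
grip_width: 0.001
```

Contact is just beginning (1 N). Pressing on.

drive_tool:
  steps:
    - {"dx": 0, "dy": 0, "dz": 0.003, "ax": 0, "ay": 0, "az": 0, "fingers": -1}
    - {"dx": 0, "dy": 0, "dz": 0.006, "ax": 0, "ay": 0, "az": 0, "fingers": -1}
    - {"dx": 0, "dy": 0, "dz": 0.009, "ax": 0, "ay": 0, "az": 0, "fingers": -1}
    - {"dx": 0, "dy": 0, "dz": 0.012, "ax": 0, "ay": 0, "az": 0, "fingers": -1}
    - {"dx": 0, "dy": 0, "dz": 0.014, "ax": 0, "ay": 0, "az": 0, "fingers": -1}

```text
clock: 12.9
position: [0.5021, -0.0278, 0.0683]
eef_rot: [168.5, 0.0, 118.8]
contact_force: [-9.4, -1.1, 18.5]
grip_width: -0.002
```

19 N against a key that bottoms at 4 N, after about 3.5 mm of travel, so it is fully in. Releasing and backing off.

drive_tool:
  steps:
    - {"dx": 0, "dy": 0, "dz": -0.01, "ax": 0, "ay": 0, "az": 0, "fingers": -1}
    - {"dx": 0, "dy": 0, "dz": -0.03, "ax": 0, "ay": 0, "az": 0, "fingers": -1}
    - {"dx": 0, "dy": 0, "dz": -0.1, "ax": 0, "ay": 0, "az": 0, "fingers": -1}
    - {"dx": 0, "dy": 0, "dz": -0.25, "ax": 0, "ay": 0, "az": 0, "fingers": -1}
    - {"dx": 0, "dy": 0, "dz": -0.4, "ax": 0, "ay": 0, "az": 0, "fingers": -1}

```text
clock: 13.4
position: [0.4837, -0.0372, 0.1662]
eef_rot: [168.6, -0.1, 118.8]
contact_force: [-0.2, -0.1, -0.4]
grip_width: -0.002
```

drive_tool:
  steps:
    - {"dx": 0, "dy": -0.1, "dz": -0.2, "ax": 0, "ay": 0, "az": 0, "fingers": -1}
    - {"dx": 0, "dy": -0.25, "dz": -0.3, "ax": 0, "ay": 0, "az": 0, "fingers": -1}
    - {"dx": 0, "dy": -0.35, "dz": -0.4, "ax": 0, "ay": 0, "az": 0, "fingers": -1}
    - {"dx": 0, "dy": -0.35, "dz": -0.5, "ax": 0, "ay": 0, "az": 0, "fingers": -1}
    - {"dx": 0, "dy": -0.35, "dz": -0.5, "ax": 0, "ay": 0, "az": 0, "fingers": -1}

```text
clock: 13.9
position: [0.3878, -0.0916, 0.2733]
eef_rot: [168.4, 0.3, 118.7]
contact_force: [0.0, -0.2, 0.4]
grip_width: -0.004
```

```bash
python3 lidang.py 17; python3 - <<'E'
from look import *
f,p=grab('scene',18)
def sh(a,b,x,y,w,h):
    A=cv2.cvtColor(load(a)[0],7).astype(np.float32)[y:y+h,x:x+w]; B=cv2.cvtColor(load(b)[0],7).astype(np.float32)[y-6:y+h+6,x-6:x+w+6]
    r=cv2.matchTemplate(cv2.resize(B,None,fx=5,fy=5,interpolation=2),cv2.resize(A,None,fx=5,fy=5,interpolation=2),5); _,v,_,l=cv2.minMaxLoc(r); return (np.array(l)/5-6).round(1),round(v,2)
for n,r in dict(side=(262,222,45,50),rear=(295,250,50,32),vial1=(238,220,15,28),vial2=(245,245,15,30),bottle=(345,193,30,48),marker=(243,190,48,25),panel=(258,195,40,25)).items(): print(n,sh('scene0.npz','scene18.npz',*r))
# key height from depth before / after
k=[(-84,-42,71),(-84,42,71)]
for q in ('scene0.npz','scene18.npz'):
    L=loc(cloud(q)).reshape(-1,3)
    for c in k:
        m=np.hypot(L[:,0]-c[0],L[:,1]-c[1])<5; print(q,c,m.sum(),L[m,2].mean().round(2))
b=cv2.resize(p[160:290,225:385],None,fx=4.5,fy=4.5,interpolation=2); cv2.imwrite('pics/s18.png',b[:,:,::-1])
E
```

```text
TCP [-214.1  -42.8  273.3] tilt 168.4 F [ 0.  -0.2  0.4] t 13.9
lid angle 0.01 780
side (array([0. , 0.2]), 0.82)
rear (array([0. , 0.2]), 0.85)
vial1 (array([0., 0.]), 0.99)
vial2 (array([0., 0.]), 1.0)
bottle (array([0., 0.]), 0.91)
marker (array([0., 0.]), 0.89)
panel (array([0., 0.]), 0.78)
scene0.npz (-84, -42, 71) 8 72.98
scene0.npz (-84, 42, 71) 8 71.45
scene18.npz (-84, -42, 71) 9 71.67
scene18.npz (-84, 42, 71) 13 70.29
```

View pics/s18.png

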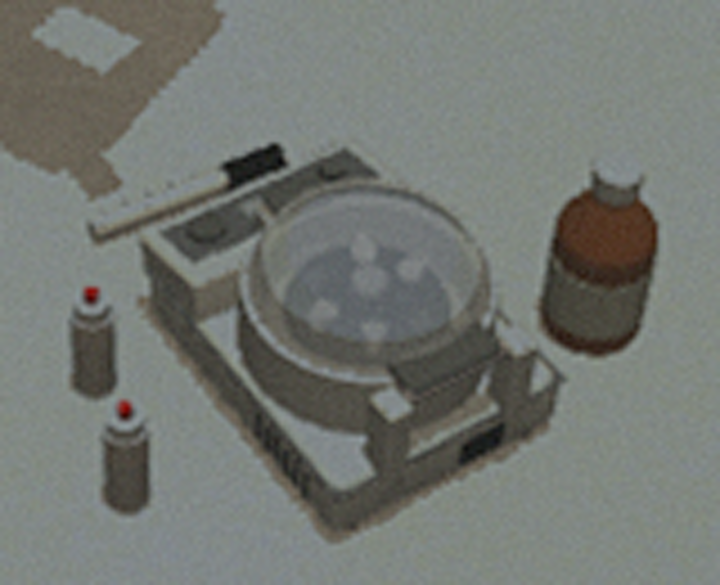

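The lid is shut and the keys are out. Nothing has moved and the robot is clear, so I'm handing in.

```bash
python3 -c "from bench import hand_in; print(hand_in())"
```

```text
the job is handed in; nothing more can be done
None
```

The lid is shut and holding by itself, and I pressed the round start key fully in and let it go. I handed the job in at about 14 s; no verdict is reported.

- **Lid:** I pushed it over from behind with the closed fingertips and pressed it down slowly. The force reached about 12 N, then dropped as it snapped in. With the gripper clear it stayed at about 0.01 rad. The camera resolves the angle only to about 0.01, so the force drop and the lid holding with the gripper away are the real evidence that it latched.
- **Start key:** I pressed it along the panel's normal through about 3.5 mm of travel, ending at about 20 N. That is well past the 4 N it needs at the bottom. There was no direct readout of the key's travel.
- **Square key:** I never went near it.
- **Final checks:** The centrifuge shows at most 0.2 px of apparent shift, about half a millimetre. The vials, bottle and marker show none. I didn't check the tip box and beaker, but the arm never touched them.

**What went wrong:** With the lid near upright, the wider part of the finger pressed on the lip with about 20 N. I lifted off, tilted the tool about 22° and carried on. I saw no shift from it in the later pictures. An earlier move call was refused for missing keys; I repeated it.

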